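# Raise the loading-lane barrier and push the carton through

### The job

Push the counterweighted barrier arm of the loading lane up past its balance point, so that it leans back and stays raised by itself once you take the fingers away. Then push the flat carton waiting in the lane along it, under the raised barrier, until it lies against the end stop. Use only the fingertips or the outside of the fingers: grasp and lift nothing, and leave the other things on the counter where they are.

Things in the scene. Friction and masses are not known exactly. Their poses are not given: they have to be found in the camera images.
- lane: Fixed aluminium loading lane. Origin on the counter top under the lane's middle, below the barrier; x along the lane from the waiting carton (-x) to the end stop (+x), y across, z up. Floor 6 mm above the counter, from x = -147 to +83 mm; guides at y = +-36.5 mm (68 mm between, outer faces +-39 mm), tops 15 mm above the counter. Left of the lane (y > 40 mm) there is bare counter.
- pivot (a point): Barrier's pivot, on the lane at x = 0, y = -140 mm, 95 mm above the counter; its axis (this x) is the lane's x. Two grey cheeks at x = +-26 mm (6 mm thick, 30 mm in y, 104 mm high) carry it. Level, the white bar (12 x 12 mm) runs from here along +y over the lane to its end 245 mm away. A plate 4 mm thick hangs 65 mm below the bar's axis, from 110 to 170 mm off the pivot; beyond it the bar is bare.
- boom (a joint): Angle of the barrier, rad: 0 = level across the lane, its lower stop, where it starts; grows as the free end rises; 1.57 = upright; 1.92 = rear stop, leaning away from the lane. A dark steel drum 36 mm in diameter beside the pivot is its counterweight. It balances at about 1.06 rad: short of that it drops back, beyond it it falls on to the rear stop and stays. It takes about 0.6 N near the free end.
- boom_push (a point): Point on the underside of the bare part of the barrier's bar, 210 mm from the pivot and 35 mm from the free end (level: at y = +70 mm of the lane, 89 mm above the counter, free space below); moves with the barrier. Its y axis points along the bar to the free end, its x axis along the pivot axis.
- end_stop (a point): Middle of the foot of the end stop's near face, on the lane floor (x = +75 mm of the lane, axes as the lane's). The stop is a plate across the lane, rising 29 mm above the lane floor; the carton touches it when its centre is 42 mm short of this point.
- carton_mid (a point): Centre, half-way up, of the loose flat white carton lying in the lane before the barrier: 85 mm along the lane (its own y axis), 60 mm across it (its own x), 34 mm high, about 150 g. It lies on the lane floor, so this point is 23 mm above the counter and its top 40 mm; it slides along the floor. The lowered barrier's plate blocks it.
- flat_bottle: Bystander, loose: larger flat-sided bottle with a screw cap, 48 x 56 x 88 mm, standing on the counter to the left of the waiting carton. Origin at its underside. Leave it alone.
- dish: Bystander, loose: clear round dish, 58 mm diameter, 12 mm tall, on the counter to the right of the barrier's pivot. Origin at the centre of its underside. Leave it alone.
- tape: Bystander, loose: roll of beige tape, 69 mm diameter, 18 mm tall, lying to the right of the lane's far end. Origin at the centre of its underside. Leave it alone.

How it is judged:
By the outcome, as a careful person would: the job done as asked, in the order asked, and still so for the second after the job is handed in, with the robot touching nothing.
It also fails if it takes over 61 s, if anything falls off the work surface, if the arm or the gripper's body presses on something with over 40 N, if the wrist force passes 120 N, or if a joint passes its speed limit or range.

### The arm

A 6-joint arm with a two-finger parallel gripper is mounted at the origin on a cart in front of the work surface, level with it; the furniture and walls round the work are solid. World frame = base frame: x ahead of the robot, y to its left, z up, the work surface at z = 0. Lengths are in m, angles in degrees, forces in N, time in s.
With the tool pointing down it reaches from about 0.4 to 0.925 m from the base axis. Payload 12.5 kg.
Tool frame: the origin (TCP) lies midway between the tips of the shut fingers; the grasp point (between the pads) lies ctrl.hold_point_z behind it (ctrl.hold_point_z is the distance from the TCP to the grasp point, in m); z points along the fingers, y is the line along which they close (so a half turn about z gives the same grasp; the last joint's range is limited). The gripper opens to 95 mm and grips with 3 to 60 N. Pads are 20 mm wide; open, the fingers measure 119 mm over their backs; the gripper's body (75 mm by 180 mm) begins 59 mm behind the grasp point.
Start: joints at [60.585, 28.126, 89.318, -0, 62.55, -6.05], TCP at [0.248, 0.574, 0.215] pointing down, gripper open.
Joint ranges: [-177.58, 177.58], [-47.91, 125.51], [2.72, 160], [-65.01, 245.01], [3.68, 167.84], [-153.87, 153.87]. Speed limits (degrees/s): [127.2, 127.2, 159.86, 180, 180, 180].

### API

Orientations are given as [roll, pitch, yaw] about the fixed x, y, z axes, in that order (R = Rz(yaw) Ry(pitch) Rx(roll)).
In Python, from station import ctrl gives the robot as it stands. Calls block until the motion is done:
- ctrl.reach(position, orientation): joint-space move of the TCP to a pose.
- ctrl.servo_line(position, rot=None, v=0.15, force_limit=None): straight line of the TCP; rot=None keeps the orientation; v is the mean speed in m/s. With force_limit (N) it stops when the force on the tool has changed by that much, and returns True; else False.
- ctrl.goto_joints(angles): joint-space move.
- ctrl.grip(opening, f_grip=None): opening from 0.0 (shut) to 1.0 (fully open); f_grip is the grip in N (None keeps the last); returns when the fingers have stopped.
- ctrl.pause(seconds).
- ctrl.solve_ik(position, orientation): joint angles nearest the present ones, or None.
- ctrl.read_state(): the state.
- ctrl.read_camera(name): name is "scene" or "top"; returns a dict with "frame" (400x640x3 uint8, red, green, blue), "K" (3x3 intrinsics, pixels), "extrinsics" (4x4, takes a point from camera to world coordinates). Camera axes: x right, y up, looking along -z (the intrinsics and any distortion apply to the point x, -y, -z); pixel columns grow to the right and rows downward; lengths in m; the calibration is good to about 2 mm. A picture is of the moment at which its call begins. There is no depth.
A pose or a line that the arm cannot do raises ctrl.PlanningError and nothing moves.
- ctrl.close_job(): hands the job in; it is judged then, once.
The state is a dict: "time_s": time; "joint_positions": joint angles; "qvel": joint speeds; "joint_torque": joint torques, N m; "tool_pos": TCP position; "tcp_rot": TCP orientation; "wrist_force": force on the tool from outside, world axes, zero at the start; "wrist_torque": the same for the moment, N m; "gripper_width": opening from 0.0 (shut) to 1.0 (fully open); "gripper_force": force on a finger pad.
Only numpy, scipy, OpenCV 4.12 (cv2) and the standard library are available. Lean on these libraries where they do the work, as an engineer would, in place of code of your own. Each camera call takes 0.05 s, during which the arm holds its last target. There are 200 camera calls.

## Working session

There is one attempt and no reset: what is moved stays moved. The work goes in short steps, each a Python script; the robot and the scene stay as the last script left them, time stands still between calls to the robot, and variables do not carry over. Pictures are saved under pics/ and viewed, at most 10 in all, crops included, and the job is handed in when it is done.

```bash
mkdir -p pics; ls; python3 - <<'E'
from station import ctrl
import cv2,numpy as np
for n in("scene","top"):
    c=ctrl.read_camera(n); cv2.imwrite(f"pics/{n}0.png",c["frame"][:,:,::-1]); print(n,c.keys(),c["K"],np.round(c["extrinsics"],4), c.get("distortion"))
    np.savez(f"{n}0.npz",**{k:c[k] for k in("frame","K","extrinsics")})
s=ctrl.read_state();print(s,ctrl.hold_point_z)
E
```

```text
pics
scene dict_keys(['frame', 'K', 'extrinsics']) [[487.27357069   0.         317.60196309]
 [  0.         487.27357069 193.16232897]
 [  0.           0.           1.        ]] [[ 0.6302  0.3461 -0.695  -0.1946]
 [-0.776   0.3095 -0.5495 -0.8479]
 [ 0.0249  0.8857  0.4636  0.6027]
 [ 0.      0.      0.      1.    ]] None
top dict_keys(['frame', 'K', 'extrinsics']) [[512.73739875   0.         319.29076764]
 [  0.         512.73739875 187.63623216]
 [  0.           0.           1.        ]] [[ 0.009   0.9987 -0.0498  0.5351]
 [-0.9999  0.0083 -0.0147 -0.2518]
 [-0.0143  0.0499  0.9987  1.0713]
 [ 0.      0.      0.      1.    ]] None
{'time_s': 0.1, 'joint_positions': array([ 6.05845331e+01,  2.81617157e+01,  8.93458856e+01, -9.51994378e-04,
        6.25514551e+01, -6.04923764e+00]), 'qvel': array([-0.02633137, -0.01175607, -0.01747218,  0.00372498, -0.02022566,
        0.01741429]), 'joint_torque': array([ 2.12230487e-03, -6.13620472e+01, -2.58604664e+01,  6.93428982e-02,
        4.69201547e-02, -8.96909137e-05]), 'tool_pos': array([0.24774227, 0.57356408, 0.21411361]), 'tcp_rot': array([-1.79941183e+02, -5.38387238e-03,  1.56634207e+02]), 'wrist_force': array([0.32124445, 0.38743447, 0.24318754]), 'wrist_torque': array([0.0267997 , 0.06564156, 0.04526954]), 'gripper_force': 0.0, 'gripper_width': 0.9994886446852678} 0.0188
```

View pics/scene0.png

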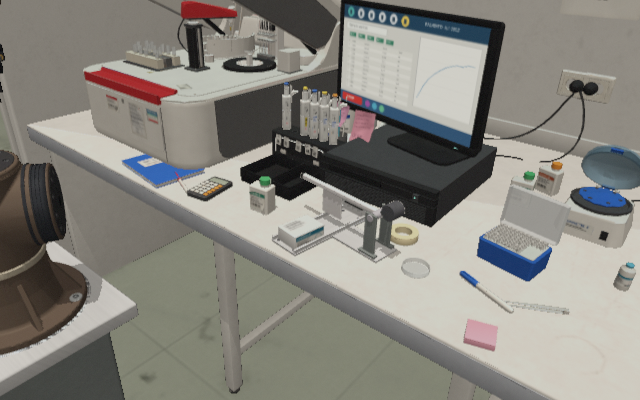

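View pics/top0.png

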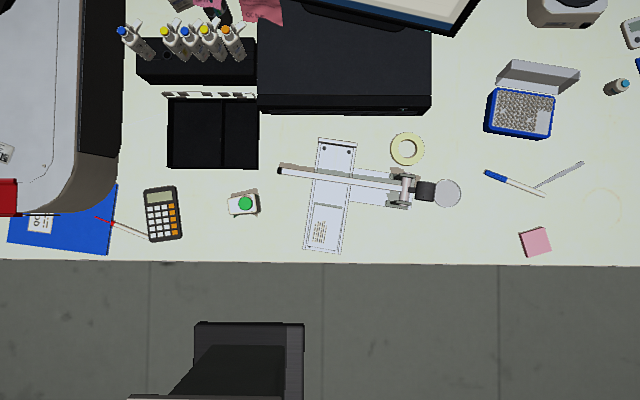

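The scene view shows the lane with its barrier, the carton and the bystanders in the middle. In the top view the lane runs from about (322,252) to (337,138), the bar from (278,170) to (405,185), and the bottle is at (243,203). I'll zoom in for exact corners.

```bash
python3 - <<'E'
import cv2
t=cv2.imread("pics/top0.png"); cv2.imwrite("pics/topc.png",cv2.resize(t[125:265,265:465],None,fx=4,fy=4,interpolation=cv2.INTER_CUBIC))
E
```

```text
(no output)
```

View pics/topc.png

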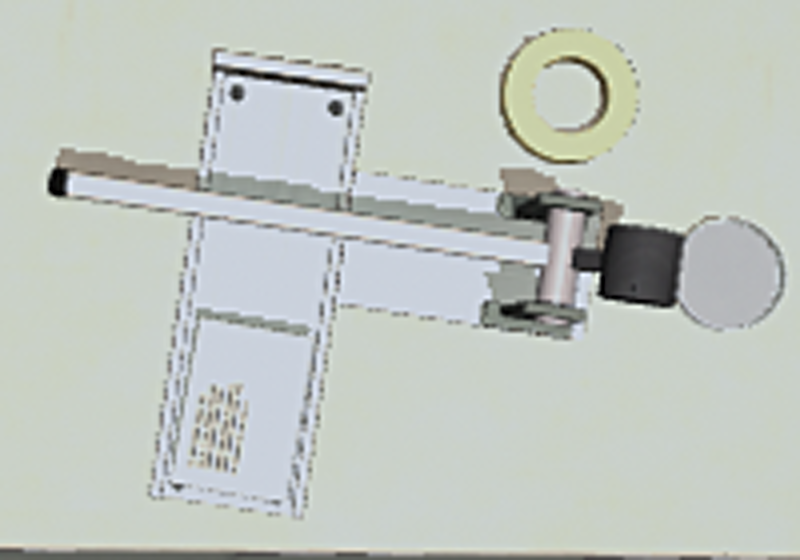

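The crop shows the lane's near outer corners at (150,495)/(298,517), the stop's back top edge at (215,50)-(370,75), the bar end at (49,183), the pivot near (563,258), and the carton's front top edge at (198,312)-(310,332).

```bash
cat > h.py <<'E'
import numpy as np
def cast(c,u,v,z):
    K,E=c["K"],c["extrinsics"]; d=E[:3,:3]@np.array([(u-K[0,2])/K[0,0],-(v-K[1,2])/K[1,1],-1]); o=E[:3,3]
    return o+d*(z-o[2])/d[2]
def proj(c,P):
    E=c["extrinsics"];p=E[:3,:3].T@(np.asarray(P)-E[:3,3]);q=c["K"]@np.array([p[0],-p[1],-p[2]]);return q[:2]/q[2]
E
python3 - <<'E'
from h import *
c=np.load("top0.npz")
P=lambda u,v,z:cast(c,265+(u+.5)/4-.5,125+(v+.5)/4-.5,z)
nl,nr=P(150,495,.015),P(298,517,.015); sl,sr=P(215,50,.035),P(370,75,.035)
be,pv=P(49,183,.101),P(563,261,.101)
cl,cr=P(198,311,.04),P(312,330,.04); cheekA,cheekB=P(505,205,.104),P(490,315,.104)
for n,p in dict(nl=nl,nr=nr,sl=sl,sr=sr,be=be,pv=pv,cl=cl,cr=cr).items(): print(n,p.round(4))
f=lambda v:np.degrees(np.arctan2(v[1],v[0]))
print("len",np.linalg.norm(nl-nr),np.linalg.norm(sl-sr),np.linalg.norm(be-pv),np.linalg.norm((nl+nr-sl-sr)[:2]/2),np.linalg.norm(cl-cr))
print("yaw",f((sl+sr-nl-nr)),f(nl-nr)-90,f(sl-sr)-90,f(be-pv)-90)
yaw=np.radians(f(sl+sr-nl-nr)/2+f(be-pv)/2-45)
x=np.array([np.cos(yaw),np.sin(yaw)]);y=np.array([-x[1],x[0]])
M=np.column_stack([x,y])
o1=(nl+nr)[:2]/2+.147*x; o2=(sl+sr)[:2]/2-.083*x; o3=be[:2]-.105*y; o4=pv[:2]+.14*y
print(yaw*57.3,o1,o2,o3,o4)
o=np.array([np.mean([o1@x,o2@x,o3@x]),np.mean([o1@y,o2@y,o3@y])]);o=M@o
print("o",o); 
for p in(cl,cr): print(M.T@(p[:2]-o))
W=lambda a,b,z:np.r_[o+M@[a,b],z]
s=np.load("scene0.npz")
import cv2
im=s["frame"][:,:,::-1].copy()
im=cv2.resize(im,None,fx=4,fy=4,interpolation=cv2.INTER_CUBIC)
for q,col in [((-.147,.039,.015),(0,0,255)),((-.147,-.039,.015),(0,0,255)),((0,.105,.095),(255,0,0)),((0,-.14,.095),(255,0,0)),((.075,.034,.035),(0,255,0)),((.075,-.034,.035),(0,255,0)),((0,.07,.089),(255,0,255)),((-.056,.03,.04),(0,160,160)),((-.056,-.03,.04),(0,160,160)),((-.141,.03,.04),(0,160,160))]:
    u=proj(s,W(*q))*4; cv2.circle(im,tuple(int(k) for k in u),4,col,-1)
cv2.imwrite("pics/chk.png",im[660:1120,960:1720])
b=cast(c,243,204,.088);print("bottle",M.T@(b[:2]-o))
np.savez("lane.npz",o=o,yaw=yaw)
E
```

```text
nl [ 0.4627 -0.2022  0.015 ]
nr [ 0.4522 -0.2781  0.015 ]
sl [ 0.6896 -0.2338  0.035 ]
sr [ 0.6774 -0.3126  0.035 ]
be [ 0.6157 -0.1566  0.101 ]
pv [ 0.5806 -0.4003  0.101 ]
cl [ 0.5568 -0.2265  0.04  ]
cr [ 0.5477 -0.2839  0.04  ]
len 0.07667191416089193 0.07974692303859228 0.24616363908451974 0.22842292174964207 0.05806566486308491
yaw -8.312581529246636 -7.838160004258285 -8.818672767980885 -8.187449327642796
-8.250623136071386 [ 0.60295514 -0.26126204] [ 0.60135845 -0.26128257] [ 0.60058728 -0.26055776] [ 0.60068635 -0.26174778]
o [ 0.60163362 -0.26103412]
[-0.04936774  0.02770599]
[-0.05008465 -0.03035525]
bottle [-0.07407196  0.16101715]
```

View pics/chk.png

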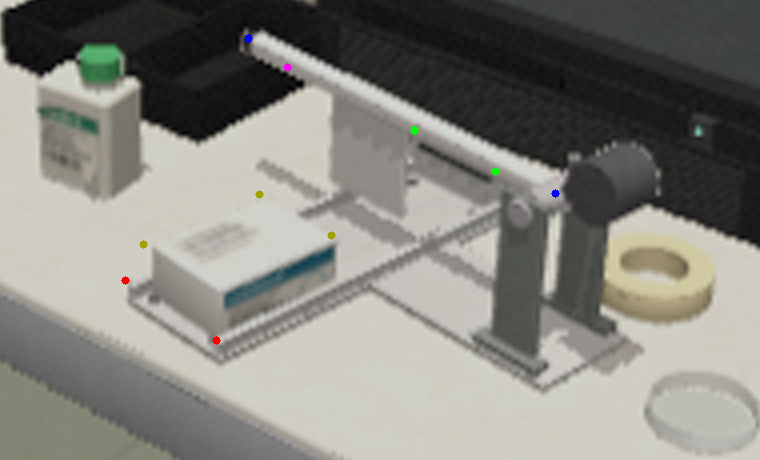

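The frames agree with the sizes given (bar length 246 vs 245 mm, four origin estimates within about 2 mm, carton front at x ≈ -50 mm). In the check picture the projected lane, bar and carton points fall within about 2-3 px of the real ones. Next I check that the barrier path is reachable: fingers shut and tilted 40° below level, sliding in under the bar, then following its arc.

```bash
cat >> h.py <<'E'
from scipy.spatial.transform import Rotation as R
L=np.load("lane.npz"); o,yaw=L["o"],float(L["yaw"])
def W(a,b,z): c,s=np.cos(yaw),np.sin(yaw); return [o[0]+c*a-s*b,o[1]+s*a+c*b,z]
def tool(az,tilt,flip=1):
    """tool z: azimuth az (deg, lane frame), tilt deg below level; tool y level. -> rpy, z in lane frame"""
    a,t=np.radians([az,tilt]); z=np.array([np.cos(a)*np.cos(t),np.sin(a)*np.cos(t),-np.sin(t)])
    y=flip*np.array([-np.sin(a),np.cos(a),0]); m=np.column_stack([np.cross(y,z),y,z])
    return (R.from_euler("z",yaw)*R.from_matrix(m)).as_euler("xyz",degrees=True),z
def tip(th,gap,z,r=.205,over=.028):
    """TCP (lane frame) with finger axis under the bar at angle th"""
    h=.006+.013+gap; p=np.array([0,-.14+r*np.cos(th)+h*np.sin(th),.095+r*np.sin(th)-h*np.cos(th)])
    return p+z*over
E
python3 - <<'E'
from h import *
from station import ctrl
for az in(0,15,25,35):
  for fl in(1,-1):
    rpy,z=tool(az,40,fl); out=[]
    for p in [tip(0,.01,z)-.13*z]+[tip(t,.0,z) for t in(0,.5,1,1.35)]:
        q=ctrl.solve_ik(W(*p),rpy); out.append(None if q is None else np.round(q).astype(int).tolist())
    print(az,fl,out)
E
```

```text
0 1 [[-36, 28, 135, 143, 36, 103], [-30, 41, 123, 151, 36, 100], [-32, 29, 120, 132, 24, 120], None, None]
0 -1 [[-36, 28, 135, 143, 36, -77], [-30, 41, 123, 151, 36, -80], [-32, 29, 120, 132, 24, -60], [-39, 22, 114, 94, 23, -25], [-45, 22, 108, 77, 28, -11]]
15 1 [[-45, 30, 130, 110, 40, 115], [-35, 41, 121, 124, 38, 110], [-37, 30, 117, 103, 33, 133], None, None]
15 -1 [[-45, 30, 130, 110, 40, -65], [-35, 41, 121, 124, 38, -70], [-37, 30, 117, 103, 33, -47], [-43, 24, 110, 79, 37, -24], [-49, 24, 104, 69, 42, -15]]
25 1 [[-48, 31, 125, 93, 44, 122], [-38, 42, 118, 107, 41, 116], [-39, 31, 114, 89, 39, 137], None, None]
25 -1 [[-48, 31, 125, 93, 44, -58], [-38, 42, 118, 107, 41, -64], [-39, 31, 114, 89, 39, -43], [-45, 26, 107, 71, 45, -25], [-50, 26, 100, 64, 52, -18]]
35 1 [[-50, 33, 119, 78, 50, 127], [-40, 43, 114, 92, 45, 121], [-41, 33, 111, 78, 46, 139], [-46, 28, 103, 65, 54, 154], None]
35 -1 [[-50, 33, 119, 78, 50, -53], [-40, 43, 114, 92, 45, -59], [-41, 33, 111, 78, 46, -41], [-46, 28, 103, 65, 54, -26], [-51, 28, 96, 59, 60, -21]]
```

```bash
python3 - <<'E'
from h import *
from station import ctrl
import cv2
ctrl.grip(0.0)
rpy,z=tool(25,40,-1); p=tip(0,.01,z); pre=p-.13*z
ctrl.reach(W(*(pre+[0,0,.12])),rpy)
ctrl.servo_line(W(*pre),v=.12)
print(ctrl.servo_line(W(*p),v=.08,force_limit=4))
s=ctrl.read_state();print(s["time_s"],s["tool_pos"],W(*p),s["wrist_force"])
c=ctrl.read_camera("scene")["frame"];t=ctrl.read_camera("top")["frame"]
f=lambda i,a,b:cv2.resize(i[a:a+150,b:b+200,::-1],None,fx=3.9,fy=3.9)
im=np.hstack([cv2.resize(c[140:290,220:420,::-1],(400,300)),cv2.resize(t[120:270,220:420,::-1],(400,300))])
cv2.imwrite("pics/under.png",im)
E
```

```text
True
7.15 [ 0.62724045 -0.19147715  0.05055627] [np.float64(0.6314998451342096), np.float64(-0.190525196829664), np.float64(0.048001946928776906)] [-4.06021126  0.29314639  4.840873  ]
```

View pics/under.png

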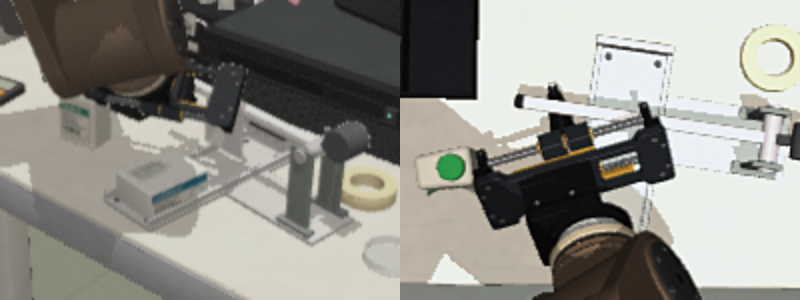

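The fingers go under the bar, but the 180 mm body's front right end touched it at about 4 N, because the fingers reached too far past the bar. I back out and use less reach (20 mm), a 45° tilt and 15° azimuth.

```bash
python3 - <<'E'
from h import *
from station import ctrl
import cv2
rpy,z=tool(25,40,-1); ctrl.servo_line(W(*(tip(0,.01,z)-.13*z)),v=.1)
print(ctrl.read_state()["wrist_force"])
rpy,z=tool(15,45,-1); k=dict(z=z,r=.195,over=.02); p=tip(0,.012,**k)
ctrl.reach(W(*(p-.11*z)),rpy)
print(ctrl.servo_line(W(*p),v=.08,force_limit=4))
s=ctrl.read_state();print(s["time_s"],s["tool_pos"],W(*p),s["wrist_force"])
c=ctrl.read_camera("scene")["frame"];t=ctrl.read_camera("top")["frame"]
cv2.imwrite("pics/under2.png",np.hstack([cv2.resize(c[140:290,220:420,::-1],(400,300)),cv2.resize(t[120:270,220:420,::-1],(400,300))]))
E
```

```text
[-0.73350002 -0.84358543  0.79447864]
False
10.475 [ 0.62339062 -0.20503476  0.05011517] [np.float64(0.6235698416789743), np.float64(-0.20494107093927222), np.float64(0.04985786437626905)] [-0.73667696  1.47844024 -0.30773161]
```

View pics/under2.png

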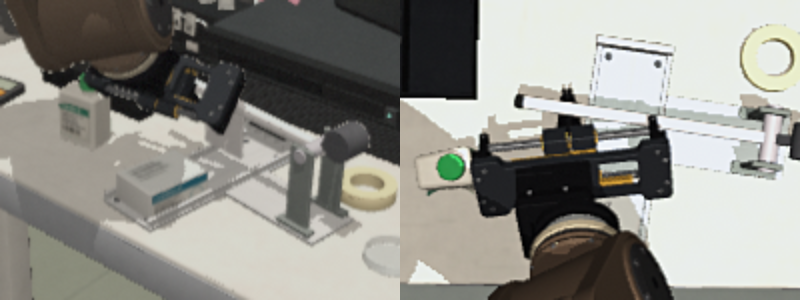

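The fingertips show beyond the bar at (568,92), with the body clear of it and the bottle in its place at (450,167). I now raise the bar along its arc.

```bash
python3 - <<'E'
from h import *
from station import ctrl
import cv2
rpy,z=tool(15,45,-1); k=dict(z=z,r=.195,over=.02)
for t in (0,.2,.4,.6,.8,.95,1.1,1.2,1.3):
    ctrl.servo_line(W(*tip(t,0,**k)),v=.08)
    print(t,ctrl.read_state()["wrist_force"].round(2))
ctrl.pause(.8)
s=ctrl.read_state();print(s["time_s"],s["tool_pos"])
c=ctrl.read_camera("scene")["frame"];t=ctrl.read_camera("top")["frame"]
cv2.imwrite("pics/up.png",np.hstack([cv2.resize(c[90:290,210:430,::-1],(400,364)),cv2.resize(t[90:290,220:440,::-1],(400,364))]))
E
```

```text
0 [-1.61  0.57 -0.91]
0.2 [-0.58 -0.19  0.12]
0.4 [ 0.33  0.24 -0.88]
0.6 [ 0.65 -0.85 -0.58]
0.8 [-0.09  1.01 -0.04]
0.95 [-0.28 -0.38 -0.09]
1.1 [-0.6   0.56 -0.21]
1.2 [ 2.05 -0.05  1.95]
1.3 [3.41 2.03 4.8 ]
16.0583 [ 0.60596249 -0.32774116  0.26390608]
```

View pics/up.png

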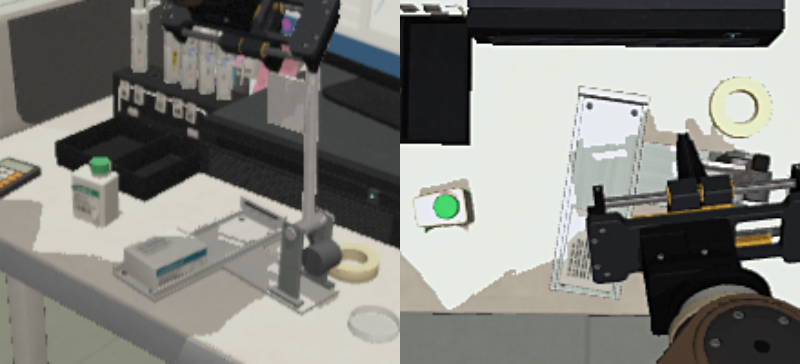

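The bar is well past its balance point and nearly upright. It is probably held by the forward right end of the gripper, since the force rose to about 5 N. I withdraw straight back along -x so it can fall to the rear stop.

```bash
python3 - <<'E'
from h import *
from station import ctrl
import cv2
rpy,z=tool(15,45,-1); p=tip(1.3,0,z,r=.195,over=.02)
for d in ([-.02,-.005,0],[-.05,-.005,0],[-.12,0,.03]):
    ctrl.servo_line(W(*(p+d)),v=.08); print(ctrl.read_state()["wrist_force"].round(2))
ctrl.pause(1)
s=ctrl.read_state();print(s["time_s"],s["tool_pos"])
c=ctrl.read_camera("scene")["frame"];t=ctrl.read_camera("top")["frame"]
cv2.imwrite("pics/up2.png",np.hstack([cv2.resize(c[90:290,210:430,::-1],(400,364)),cv2.resize(t[90:290,220:440,::-1],(400,364))]))
E
```

```text
[ 0.15 -0.34  0.62]
[-0.75  0.14  0.83]
[-0.27  0.58  0.69]
19.1917 [ 0.48693367 -0.31098859  0.29367417]
```

View pics/up2.png

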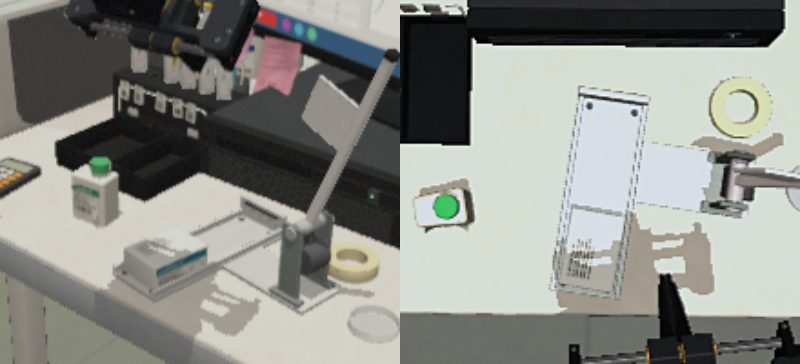

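The barrier leans back on its rear stop and stands free, and the lane and carton are unchanged. Now I push the carton.

```bash
python3 - <<'E'
from h import *
from station import ctrl
import cv2
best=min(((q,f) for f in(1,-1) if (q:=ctrl.solve_ik(W(-.17,0,.2),tool(0,90,f)[0])) is not None),key=lambda a:np.abs(a[0]-ctrl.read_state()["joint_positions"]).max())
rpy=tool(0,90,best[1])[0]; print(np.round(best[0]),best[1])
ctrl.reach(W(-.17,0,.2),rpy); ctrl.grip(.25)
ctrl.servo_line(W(-.17,0,.08),v=.15)
print(ctrl.servo_line(W(-.17,0,.02),v=.06,force_limit=5))
print(ctrl.servo_line(W(-.035,0,.02),v=.05,force_limit=8))
s=ctrl.read_state();print(s["time_s"],s["tool_pos"],s["wrist_force"])
print(ctrl.servo_line(W(-.008,0,.02),v=.015,force_limit=5))
s=ctrl.read_state();a=np.array(s["tool_pos"][:2])-o
print(s["time_s"],"lane x",a@[np.cos(yaw),np.sin(yaw)],s["wrist_force"])
E
```

```text
[-36.  19. 108.  -0.  53.  62.] -1
False
False
26.0833 [ 0.56697166 -0.25601468  0.02000778] [-0.19623558  0.93587936 -0.62187301]
True
27.075 lane x -0.02200394927769955 [-0.03401375  0.67662401 -0.72163559]
```

It stopped at lane x = -22 mm, where about -20 mm was expected at the stop. I press gently once more, retreat and look.

```bash
python3 - <<'E'
from h import *
from station import ctrl
import cv2
X=lambda:(np.array(ctrl.read_state()["tool_pos"][:2])-o)@[np.cos(yaw),np.sin(yaw)]
print(ctrl.servo_line(W(-.012,0,.02),v=.015,force_limit=8),X(),ctrl.read_state()["wrist_force"])
ctrl.servo_line(W(-.06,0,.02),v=.08);ctrl.servo_line(W(-.15,0,.25),v=.15)
print(ctrl.read_state()["time_s"])
c=ctrl.read_camera("scene")["frame"];t=ctrl.read_camera("top")["frame"]
cv2.imwrite("pics/end.png",np.hstack([cv2.resize(c[150:290,240:430,::-1],(400,295)),cv2.resize(t[120:260,270:460,::-1],(400,295))]))
E
```

```text
True -0.022083302453908205 [0.42402334 0.0558376  0.11051888]
29.7833
```

View pics/end.png

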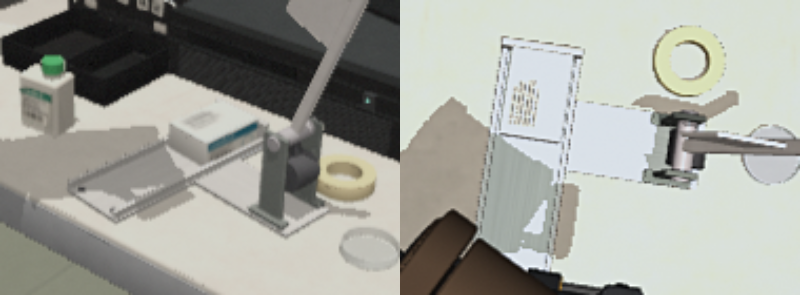

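The carton lies against the end stop: its front edge meets the stop at (540,45), and a second press at 8 N did not move it. The barrier is still leaning back and the bystanders are in their places.

```bash
python3 -c "
from station import ctrl
print(ctrl.close_job())"
```

```text
the job is handed in; nothing more can be done
None
```

The job is handed in at about 30 s: the barrier stays raised on its rear stop, the carton lies against the end stop, and the bottle, dish and tape look unmoved; on my first approach the gripper body touched the lowered barrier at about 6 N before I backed off.

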